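# Fit the matching rod socket to a stand base and stand the support rod in it

## Task

Put this support stand together: find the one flanged rod socket whose bolt holes match the four studs of the grey stand base, turn it so that the holes meet the studs and lower it until its plate lies flat on the seat before you let go. Then take the metal rod that leans in the beaker and lower it into the socket, right to the bottom and upright, before letting go. Leave the two sockets that do not fit where they lie, and do not tip or push away the bottles and beakers.

Things in the scene. Friction and masses are not known exactly. Their poses are not given: they have to be found in the camera images.
- stand_seat (a point): centre of the seat surface, 20 mm above the bench, of the stand base: a fixed grey plate 180 (its x) x 140 x 16 mm with a round bare-metal seat on top, 114 mm across, 4 mm thick. Four dark metal studs, 10 mm thick, stand 24 mm up from the seat (top 3 mm tapered) on an 80 mm circle, at (+-28.3, +-28.3) mm along x and y of this point; z is up
- flange_a_mid (a point): loose flanged rod socket of light metal, tube up: round plate 106 mm across, 10 mm thick, central tube 32 mm outside, 80 mm high in all; bore 20 mm with chamfered mouth, its flat bottom 10 mm above the plate's underside. Point: on the axis, 40 mm above the underside; z up. Four 13.5 mm holes on an 80 mm circle, at (+-28.3, +-28.3) mm along its x and y. About 0.3 kg
- flange_b_mid (a point): loose flanged rod socket of light metal, tube up: round plate 106 mm across, 10 mm thick, central tube 32 mm outside, 80 mm high in all; bore 20 mm with chamfered mouth, its flat bottom 10 mm above the plate's underside. Point: on the axis, 40 mm above the underside; z up. Three 13.5 mm holes, equally spaced on an 80 mm circle
- flange_c_mid (a point): loose flanged rod socket of light metal, tube up: round plate 106 mm across, 10 mm thick, central tube 32 mm outside, 80 mm high in all; bore 20 mm with chamfered mouth, its flat bottom 10 mm above the plate's underside. Point: on the axis, 40 mm above the underside; z up. Four 13.5 mm holes, equally spaced on a 60 mm circle
- rod_mid (a point): centre of the loose bare-metal round rod, 16 mm thick, 170 mm long (85 mm to each end), both ends alike with 1.5 mm chamfers, about 0.12 kg. z runs along the rod from its lower to its upper end. At the start it leans about 24 degrees from upright in the rod beaker, foot on the beaker's floor, some 65 mm of it above the rim
- rod_beaker: loose clear glass beaker, 74 x 78 mm, 97 mm high, in which the rod leans; origin at the centre of its underside; its spout is at +y and the rod leans to that side
- wash_bottle: bystander: plastic wash bottle with a bent spout, 75 mm diameter, 253 mm high; origin at the centre of its underside
- dropper: bystander: small white dropper bottle, 51 mm diameter, 143 mm high; origin at the centre of its underside
- white_bottle: bystander: plain white plastic bottle, 71 mm diameter, 149 mm high; origin at the centre of its underside
Things that resemble listed ones, but are neither listed nor needed, are in the scene too. Leave any pink or yellow look-alike of the rod_beaker alone.

How it is judged:
On the way, in this order (a step that is already met when the one before it is completed fails the run):
1. the matching flange is lowered over the studs while still held: its plate less than 12 mm above the seat (z of flange_a_mid in the frame of stand_seat below 0.052 m and horizontal distance between flange_a_mid and stand_seat below 0.005 m and contact force between the fingers and flange_a above 0.5 N), for 0.02 s.
2. the matching flange lies flat on the seat, let go (z of flange_a_mid in the frame of stand_seat below 0.043 m and horizontal distance between flange_a_mid and stand_seat below 0.005 m and angle between flange_a_mid's own z axis and vertical below 0.04 rad and contact force between the fingers and flange_a below 0.1 N), for 0.2 s.
3. the rod is lowered into the socket while still held: its foot less than 25 mm above the bottom of the bore (z of rod_mid in the frame of flange_a_mid below 0.08 m and horizontal distance between rod_mid and flange_a_mid below 0.015 m and contact force between the fingers and rod above 0.5 N), for 0.02 s.
At the end, for the whole second after the job is handed in: The 80 mm circle four-hole flange lies flat on the seat over the studs (centre within 5 mm, height within 3 mm, tilt under 0.04 rad); the rod stands in its socket, foot within 4 mm of the bore's bottom, leaning less than 0.12 rad; both at rest; the rod's beaker stands upright (z of flange_a_mid in the frame of stand_seat below 0.043 m and horizontal distance between flange_a_mid and stand_seat below 0.005 m and angle between flange_a_mid's own z axis and vertical below 0.04 rad and z of rod_mid in the frame of flange_a_mid below 0.059 m and horizontal distance between rod_mid and flange_a_mid below 0.012 m and angle between the z axis of rod_mid and the z axis of stand_seat, either way round below 0.12 rad and linear speed of each of rod, flange_a below 0.02 m/s and angle between rod_beaker's own z axis and vertical below 0.1 rad); the robot touches nothing.
It fails at once if a socket that does not fit is moved by more than 30 mm (distance of any of flange_b_mid, flange_c_mid from where it was at the start of the episode above 0.03 m).
It fails at once if a bottle or beaker is tipped over 0.35 rad (angle between any of wash_bottle, dropper, white_bottle, rod_beaker's own z axis and vertical above 0.35 rad).
It fails at once if a bottle or beaker is pushed more than 40 mm away (the rod's beaker more than 60 mm) (distance of any of wash_bottle, dropper, white_bottle from where it was at the start of the episode above 0.04 m or distance of rod_beaker from where it was at the start of the episode above 0.06 m).
It also fails if it takes over 61 s, if anything falls off the work surface, if the arm or the gripper's body presses on something with over 40 N, if the wrist force passes 120 N, or if a joint passes its speed limit or range.

## Robot

A 7-joint arm with a two-finger parallel gripper is mounted at the origin on a cart in front of the work surface, level with it; the furniture and walls round the work are solid. World frame = base frame: x ahead of the robot, y to its left, z up, the work surface at z = 0. Lengths are in m, angles in rad, forces in N, time in s.
With the tool pointing down it reaches from about 0.4 to 0.875 m from the base axis. Payload 6.5 kg.
Tool frame: the origin (TCP) lies between the finger pads; the fingertips stand bot.tips_ahead ahead of it and the grasp point (between the pads) lies 2 mm behind it (bot.tips_ahead is the distance from the TCP to the fingertips, in m); z points along the fingers, x is the direction in which the jaws open and shut, and the axes are right-handed (so a half turn about z gives the same grasp; the last joint's range is limited). The gripper opens to 85 mm and grips with 20 to 120 N. Pads are 22 mm wide; open, the fingers measure 114 mm over their backs; the gripper's body (76 mm by 85 mm) begins 54 mm behind the grasp point. The pads swing forward as they close: fully open they stand 13 mm farther back than shut.
Start: joints at [1.219, 0.536, -0.004, 1.538, 0.003, 1.067, -0.071], TCP at [0.183, -0.624, 0.248] pointing down, gripper open.
Joint ranges: [-2.7, 2.7], [-0.37, 2.16], [-1.27, 1.26], [0.24, 2.4], [-1.31, 4.45], [0.19, 1.91], [-2.76, 2.76]. Speed limits (rad/s): [2.39, 2.39, 3.14, 3.14, 3.14, 3.14, 3.14].

## Interface

Orientations are given as a unit quaternion [w, x, y, z].
In Python, from plant import bot gives the robot as it stands.
- The arm moves only by the shell command python3 -m inch 'ROWS' [OPENING]. ROWS is JSON, a list of rows, each an object with "delta_pos": the shift along the world's x, y, z in m, a list of three; "roll": the turn about the world's z in degrees. In form: [{"delta_pos": [x, y, z], "roll": roll}, ...]. A call has exactly 10 rows; each row shifts and turns the commanded pose from where the row before left it; what a row does not reach is not made up. A row lasts 1/10 s, in which the tool goes at most 50 mm and 8.59 degrees, less where a joint would pass 70% of its speed; a pose out of reach is approached as far as the arm can. A call is refused whole if a number of a shift passes 0.05 or a number of a turn 8.59, either way. A call with a gripper value outside its range is refused whole. OPENING is the opening, from 0 (shut) to 1 (fully open), set as the call begins (- or left out, the last holds). The fingers move at their own pace and stop on an object; the grip force is fixed at half the most. Time passes only in rows, so rows that do not move let the fingers close, or fill a call up. It gives the time, the measured TCP pose, the force and the opening at its end, in the units of the state.
- bot.observe(): the state, without advancing time (a new reading comes with each control period).
- bot.snapshot(name): name is "side" or "top"; returns a dict with "image" (420x560x3 uint8, blue, green, red), "mtx" (3x3 intrinsics, pixels), "T" (4x4, takes a point from camera to world coordinates). Camera axes: x right, y up, looking along -z (the intrinsics and any distortion apply to the point x, -y, -z); pixel columns grow to the right and rows downward; lengths in m; the calibration is good to about 2 mm. A picture is of the moment at which its call begins. There is no depth.
- bot.job_done(): hands the job in, once; it reports no verdict.
The state is a dict: "t": time; "joint_pos": joint angles; "joint_velocities": joint speeds; "joint_torque": joint torques, N m; "ee_pos": TCP position; "eef_rot": TCP orientation; "ft_force": force on the tool from outside, world axes, zero at the start; "torque": the same for the moment, N m; "gripper_width": finger opening in m.
Only numpy, scipy, OpenCV 4.12 (cv2) and the standard library are available. Lean on these libraries where they do the work, as an engineer would, in place of code of your own. Each camera call takes 0.05 s, during which the arm holds its last target.

## Working session

There is one attempt and no reset: what is moved stays moved. The work goes in short steps, Python scripts to look and compute and a shell command to move; the robot and the scene stay as the last step left them, time stands still between calls to the robot, and variables do not carry over. Pictures are saved under pics/ and viewed, and the job is handed in when it is done.

```bash
mkdir -p pics; ls
python3 - <<'E'
from plant import bot
import cv2
s=bot.observe()
print({k:s[k] for k in('t','ee_pos','eef_rot','gripper_width','ft_force')},bot.tips_ahead)
for n in('side','top'):
    d=bot.snapshot(n); cv2.imwrite(f'pics/{n}0.png',d['image']); print(n,d['mtx'],d['T'])
    print({k for k in d})
E
```

```text
pics
{'t': 0.0, 'ee_pos': array([ 0.18304919, -0.62305007,  0.24739602]), 'eef_rot': array([-4.81509573e-04,  8.00605085e-01, -5.99191707e-01, -7.50497778e-04]), 'gripper_width': 0.08530769098203944, 'ft_force': array([ 0.87713487, -0.09698011, -0.27859594])} 0.017
side [[532.30452293   0.         273.02690901]
 [  0.         532.30452293 208.35695804]
 [  0.           0.           1.        ]] [[ 0.97606478  0.1325738  -0.17239991  0.31189995]
 [-0.21727814  0.5603036  -0.79928098 -1.12337384]
 [-0.00936743  0.81760875  0.575698    0.84733641]
 [ 0.          0.          0.          1.        ]]
{'image', 'mtx', 'T'}
top [[451.08425      0.         280.65958979]
 [  0.         451.08425    214.56814233]
 [  0.           0.           1.        ]] [[ 0.01908931  0.98439041 -0.17496035  0.33734608]
 [-0.99979975  0.01774357 -0.00925287 -0.0444154 ]
 [-0.00600402  0.17510195  0.984532    1.29631101]
 [ 0.          0.          0.          1.        ]]
{'image', 'mtx', 'T'}
```

View pics/side0.png

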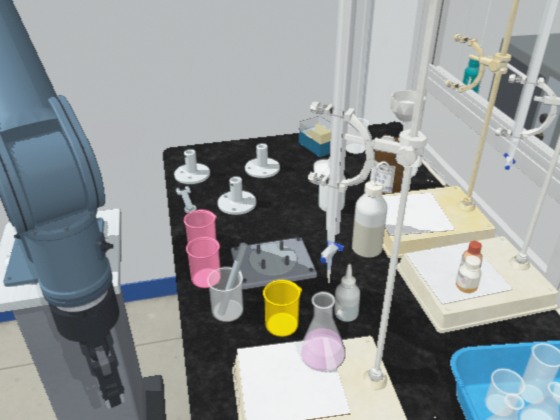

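View pics/top0.png

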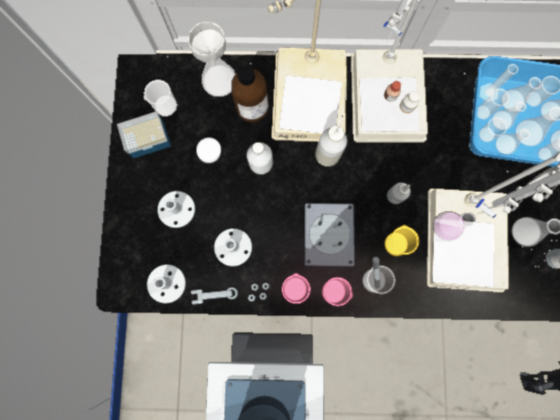

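The top view shows three sockets at about (176,209), (233,247) and (166,284), the stand base at (329,235), and the rod beaker at (378,279). I'll enlarge them next.

```bash
cat > h.py <<'E'
import numpy as np, cv2
from plant import bot
def ray(d,u,v):
    K=d['mtx'];T=d['T']
    c=np.array([(u-K[0,2])/K[0,0],-(v-K[1,2])/K[1,1],-1.0])
    return T[:3,3],T[:3,:3]@c
def onz(d,u,v,z):
    o,r=ray(d,u,v); return o+r*(z-o[2])/r[2]
def proj(d,p):
    T=d['T'];K=d['mtx'];c=T[:3,:3].T@(np.array(p)-T[:3,3]);q=K@np.array([c[0],-c[1],-c[2]]);return q[:2]/q[2]
def tri(d1,p1,d2,p2):
    A=[];b=[]
    for d,p in((d1,p1),(d2,p2)):
        o,r=ray(d,*p);r=r/np.linalg.norm(r);M=np.eye(3)-np.outer(r,r);A.append(M);b.append(M@o)
    return np.linalg.lstsq(np.vstack(A),np.hstack(b),rcond=None)[0]
E
python3 - <<'E'
import cv2,numpy as np
im=cv2.imread('pics/top0.png')
def crop(x,y,w,h,s): return cv2.resize(im[y:y+h,x:x+w],None,fx=s,fy=s,interpolation=cv2.INTER_CUBIC)
cv2.imwrite('pics/c_fl.png',crop(140,185,120,120,5))
cv2.imwrite('pics/c_st.png',crop(298,195,130,105,6))
E
```

```text
(no output)
```

View pics/c_fl.png

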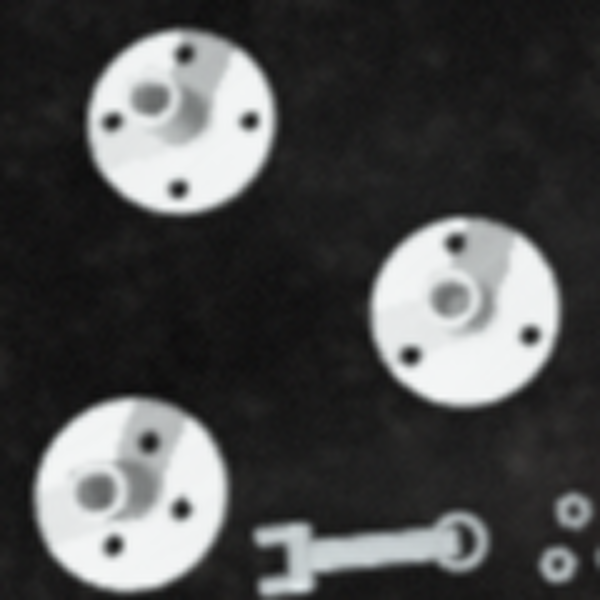

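View pics/c_st.png

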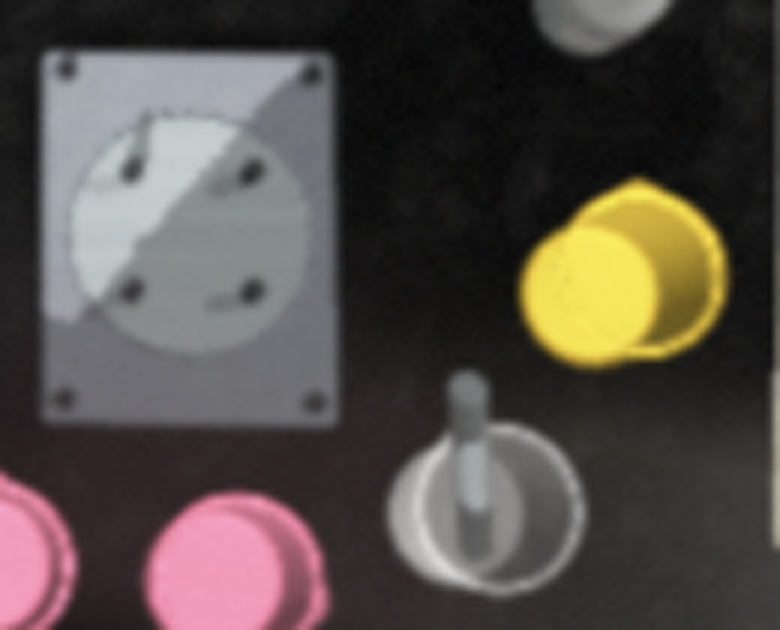

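Candidates in the top view are:
- (176,209): four holes on a wide circle, about 77 mm by ratio to the plate. This matches the studs, so it is flange_a.
- (233,247): three holes, so flange_b.
- (166,284): three visible holes on a circle of about 60 mm, with the fourth behind the tube, so flange_c.

The rod beaker is the clear one at (378,279). Now I'll measure.

```bash
cat > m.py <<'E'
from h import *
t=bot.snapshot('top'); s=bot.snapshot('side')
def blobs(im,x,y,w,h,thr,inv,lo,hi):
    g=cv2.cvtColor(im,cv2.COLOR_BGR2GRAY)[y:y+h,x:x+w]; k=8
    g=cv2.resize(g,None,fx=k,fy=k,interpolation=cv2.INTER_CUBIC)
    _,b=cv2.threshold(g,thr,255,cv2.THRESH_BINARY_INV if inv else cv2.THRESH_BINARY)
    n,l,st,c=cv2.connectedComponentsWithStats(b)
    return [((c[i]+.5)/k-.5+[x,y],st[i,4]/k/k) for i in range(1,n) if lo<st[i,4]/k/k<hi]
E
python3 - <<'E'
from m import *
H=[b for b in blobs(t['image'],155,188,43,43,90,True,3,40)]
print('holes');P=[]
for c,a in H:
    p=onz(t,*c,0.008); P.append(p); print(c.round(2),round(a,1),p.round(4))
P=np.array(P);
# plate disk
for n,(x,y) in {'a':(176,209),'b':(233,247),'c':(166,284)}.items():
    for c,a in blobs(t['image'],x-24,y-24,48,48,100,False,300,2000): print(n,c,a,onz(t,*c,0.01).round(4))
print('studs')
for th in(60,75,90):
  for c,a in blobs(t['image'],312,207,38,44,th,True,1.5,60): print(th,c.round(2),round(a,1),onz(t,*c,0.044).round(4),onz(t,*c,0.03).round(4))
print('screws')
for c,a in blobs(t['image'],304,202,52,66,60,True,1.5,60): print(c.round(2),round(a,1),onz(t,*c,0.016).round(4))
E
```

```text
holes
[176.59 195.37] 6.7 [0.6179 0.2734 0.008 ]
[189.56 208.77] 4.3 [0.5786 0.2332 0.008 ]
[162.05 208.91] 4.9 [0.5768 0.3134 0.008 ]
[175.25 222.4 ] 4.8 [0.5377 0.2725 0.008 ]
a [175.78744062 208.99446021] 1078.84375 [0.5769 0.2728 0.01  ]
b [232.5960636  246.95848526] 1127.0 [0.4693 0.1034 0.01  ]
c [165.69174706 283.55420575] 1172.6875 [0.3622 0.2885 0.01  ]
studs
60 [339.33 223.47] 3.2 [ 0.5375 -0.1978  0.044 ] [ 0.5397 -0.1996  0.03  ]
60 [339.42 243.24] 2.1 [ 0.4817 -0.1979  0.044 ] [ 0.4833 -0.1996  0.03  ]
75 [348.83 207.46] 2.6 [ 0.5838 -0.2248  0.044 ] [ 0.5865 -0.2268  0.03  ]
75 [339.41 223.41] 7.1 [ 0.5377 -0.1981  0.044 ] [ 0.5399 -0.1998  0.03  ]
75 [319.52 243.13] 4.8 [ 0.481  -0.1425  0.044 ] [ 0.4826 -0.1436  0.03  ]
75 [339.47 243.19] 6.3 [ 0.4819 -0.198   0.044 ] [ 0.4835 -0.1998  0.03  ]
90 [348.64 207.73] 4.2 [ 0.583  -0.2243  0.044 ] [ 0.5857 -0.2263  0.03  ]
90 [339.38 223.38] 11.3 [ 0.5377 -0.198   0.044 ] [ 0.54   -0.1997  0.03  ]
90 [319.62 222.85] 3.7 [ 0.5382 -0.1425  0.044 ] [ 0.5405 -0.1436  0.03  ]
90 [319.51 243.07] 9.2 [ 0.4812 -0.1424  0.044 ] [ 0.4828 -0.1435  0.03  ]
90 [339.49 243.17] 10.5 [ 0.4819 -0.1981  0.044 ] [ 0.4835 -0.1998  0.03  ]
screws
[349.58 207.06] 2.7 [ 0.5905 -0.231   0.016 ]
[339.33 223.47] 3.2 [ 0.5419 -0.2013  0.016 ]
[339.42 243.24] 2.1 [ 0.4849 -0.2013  0.016 ]
[308.27 261.03] 1.6 [ 0.4328 -0.1131  0.016 ]
```

Run:
```python
import cv2,numpy as np
im=cv2.imread('pics/side0.png')
def crop(x,y,w,h,s): return cv2.resize(im[y:y+h,x:x+w],None,fx=s,fy=s,interpolation=cv2.INTER_CUBIC)
cv2.imwrite('pics/s_fl.png',crop(165,135,130,90,6))
cv2.imwrite('pics/s_st.png',crop(200,225,130,100,6))
```

```text
(no output)
```

View pics/s_fl.png

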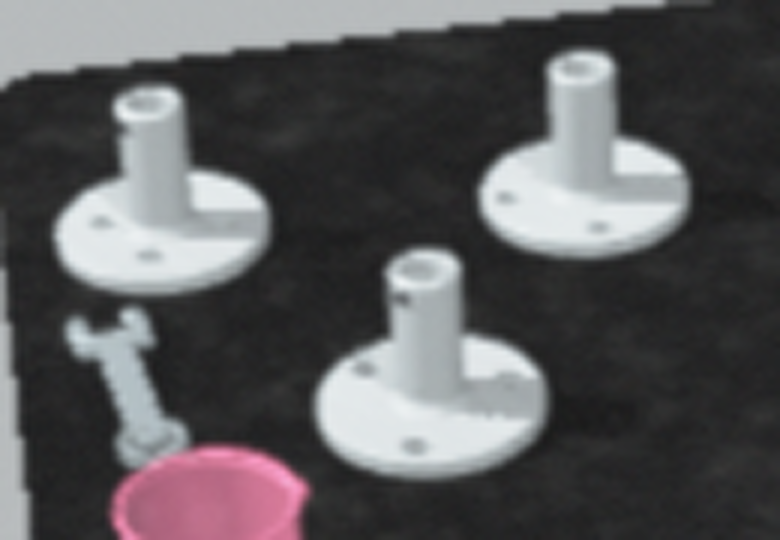

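View pics/s_st.png

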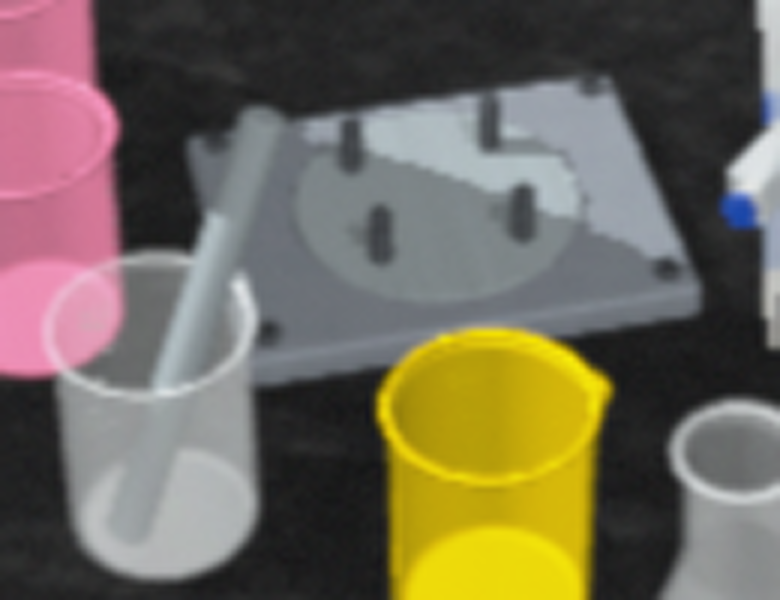

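The side crops confirm this. The tubes of a, b and c are separate, and the rod leans in the clear beaker with its upper end near side pixel (244,244). Next I'll cross-check positions of the flange, stand, rod and overhead obstacles in both views.

Run:
```python
from m import *
c6=lambda x,y,ox,oy,k:((x+.5)/k-.5+ox,(y+.5)/k-.5+oy)
r=lambda p:p.round(4)
print('tube a top',r(onz(t,*c6(151,99,140,185,5),0.08)), 'tri',r(tri(t,c6(151,99,140,185,5),s,c6(581,68,165,135,6))))
print('tube b top',r(tri(t,c6(452,299,140,185,5),s,c6(424,270,165,135,6))))
print('base corners top');Q=[]
for q in((42,52),(335,51),(340,425),(42,425)):
    p=onz(t,*c6(*q,298,195,6),.016);Q.append(p);print(r(p))
print('mean',r(np.mean(Q,0)))
# studs tops side
S=[c6(*q,200,225,6) for q in((350,124),(489,100),(523,189),(380,211))]
SP=np.array([onz(s,*q,.044) for q in S]);print('side studs',r(SP),r(SP.mean(0)))
SB=np.array([onz(s,*c6(*q,200,225,6),.020) for q in((352,168),(489,148),(524,238),(381,260))]);print('bottoms',r(SB.mean(0)))
print('seat side', r(onz(s,*c6(439,210,200,225,6),.02)))
print('rod top', r(tri(t,c6(468,388,298,195,6),s,c6(264,118,200,225,6))),'foot',r(tri(t,c6(476,548,298,195,6),s,c6(128,530,200,225,6))))
print('beaker rim top',r(onz(t,*c6(498,508,298,195,6),.097)),'side rim',r(onz(s,*c6(150,325,200,225,6),.097)))
print('burette tip',r(tri(t,(484,205),s,(330,250))))
print('wash',r(onz(t,330,150,.1)),'drop',r(onz(t,398,195,.05)),'yellow',r(onz(t,402,240,.08)),'pink',r(onz(t,337,290,.09)),r(onz(t,295,288,.09)))
```

```text
tube a top [0.5764 0.2728 0.08  ] tri [0.5783 0.2736 0.0769]
tube b top [0.4706 0.103  0.0769]
base corners top
[ 0.5994 -0.101   0.016 ]
[ 0.6024 -0.2422  0.016 ]
[ 0.4228 -0.2429  0.016 ]
[ 0.4202 -0.1028  0.016 ]
mean [ 0.5112 -0.1722  0.016 ]
side studs [[ 0.4841 -0.1491  0.044 ]
 [ 0.5414 -0.1469  0.044 ]
 [ 0.5416 -0.2035  0.044 ]
 [ 0.4851 -0.2036  0.044 ]] [ 0.5131 -0.1758  0.044 ]
bottoms [ 0.5131 -0.1763  0.02  ]
seat side [ 0.5131 -0.1809  0.02  ]
rod top [ 0.4309 -0.2751  0.1561] foot [ 0.3686 -0.3083  0.0038]
beaker rim top [ 0.3825 -0.2992  0.097 ] side rim [ 0.3845 -0.3049  0.097 ]
burette tip [ 0.5434 -0.4927  0.2957]
wash [ 0.7335 -0.166   0.1   ] drop [ 0.6209 -0.3629  0.05  ] yellow [ 0.4895 -0.3628  0.08  ] pink [ 0.3525 -0.1854  0.09  ] [ 0.3556 -0.0747  0.09  ]
```

Top view estimates:
- flange_a is at (0.577, 0.273), with its holes at yaw about 1°.
- The stand is at (0.511, -0.172), with yaw about 0.2°.

So I'll turn the flange about +44° on the way. The side camera reads about 4 mm lower in y, so I'll compare positions within one camera only. Now I move over the flange.

```bash
python3 -m inch '[{"delta_pos":[0.018,0.041,0],"roll":0.4},{"delta_pos":[0.018,0.041,0],"roll":0.4},{"delta_pos":[0.018,0.041,0],"roll":0.4},{"delta_pos":[0.018,0.041,0],"roll":0.4},{"delta_pos":[0.018,0.041,0],"roll":0.4},{"delta_pos":[0.018,0.041,0],"roll":0.4},{"delta_pos":[0.018,0.041,0],"roll":0.4},{"delta_pos":[0.018,0.041,0],"roll":0.4},{"delta_pos":[0.018,0.041,0],"roll":0.4},{"delta_pos":[0.018,0.041,0],"roll":0.4}]' 1
python3 -m inch '[{"delta_pos":[0.018,0.041,0],"roll":0.4},{"delta_pos":[0.018,0.041,0],"roll":0.4},{"delta_pos":[0.018,0.041,0],"roll":0.4},{"delta_pos":[0.018,0.041,0],"roll":0.4},{"delta_pos":[0.018,0.041,0],"roll":0.4},{"delta_pos":[0.018,0.041,0],"roll":0.4},{"delta_pos":[0.018,0.041,0],"roll":0.4},{"delta_pos":[0.018,0.041,0],"roll":0.4},{"delta_pos":[0.018,0.041,0],"roll":0.4},{"delta_pos":[0.018,0.041,0],"roll":0.4}]'
python3 -c "
from plant import bot;print(bot.observe()['joint_pos'].round(3))"
```

```text
t: 1.3
ee_pos: [0.3637, -0.212, 0.2486]
eef_rot: [0.0, 0.821, -0.571, 0.0]
ft_force: [0.9, -0.5, 0.2]
gripper_width: 0.0854
t: 2.3
ee_pos: [0.5439, 0.1979, 0.2483]
eef_rot: [0.0, 0.84, -0.542, 0.0]
ft_force: [0.4, -0.4, 0.6]
gripper_width: 0.0855
[-0.068  0.459 -0.478  1.711  0.24   1.03  -1.774]
```

```bash
python3 -m inch '[{"delta_pos":[0.015,0.037,0],"roll":0},{"delta_pos":[0.018,0.038,0],"roll":0},{"delta_pos":[0,0,-0.035],"roll":0},{"delta_pos":[0,0,-0.035],"roll":0},{"delta_pos":[0,0,-0.035],"roll":0},{"delta_pos":[0,0,-0.035],"roll":0},{"delta_pos":[0,0,-0.03],"roll":0},{"delta_pos":[0,0,-0.015],"roll":0},{"delta_pos":[0,0,-0.005],"roll":0},{"delta_pos":[0,0,-0.002],"roll":0}]'
python3 -m inch '[{"delta_pos":[0,0,0],"roll":0},{"delta_pos":[0,0,0],"roll":0},{"delta_pos":[0,0,0],"roll":0},{"delta_pos":[0,0,0],"roll":0},{"delta_pos":[0,0,0],"roll":0},{"delta_pos":[0,0,0],"roll":0},{"delta_pos":[0,0,0],"roll":0},{"delta_pos":[0,0,0],"roll":0},{"delta_pos":[0,0,0],"roll":0},{"delta_pos":[0,0,0],"roll":0}]' 0
python3 - <<'E'
from m import *
a=cv2.resize(t['image'][170:260,130:230],None,fx=5,fy=5,interpolation=cv2.INTER_CUBIC)
b=cv2.resize(s['image'][100:190,220:300],None,fx=5,fy=5,interpolation=cv2.INTER_CUBIC)
h=np.zeros((450,800,3),np.uint8);h[:450,:500]=a;h[:450,500:800]=b[:, :300];cv2.imwrite('pics/g1.png',h)
E
```

```text
t: 3.3
ee_pos: [0.5767, 0.2717, 0.0568]
eef_rot: [-0.0, 0.84, -0.542, 0.0]
ft_force: [-0.0, -0.2, 1.2]
gripper_width: 0.0852
t: 4.3
ee_pos: [0.5768, 0.2715, 0.0574]
eef_rot: [-0.0, 0.84, -0.542, 0.0]
ft_force: [-1.9, -0.8, 6.7]
gripper_width: 0.0305
```

View pics/g1.png

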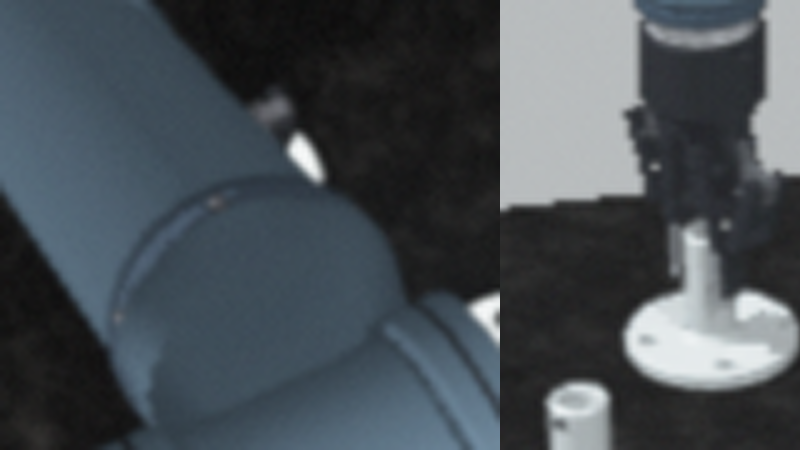

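The jaws hold the tube (opening 30.5 mm) and the plate is flat. Next I lift, carry it to the stand and turn it +44°.

```bash
python3 -m inch '[{"delta_pos":[0,0,0.01],"roll":0},{"delta_pos":[0,0,0.03],"roll":0},{"delta_pos":[0,0,0.035],"roll":0},{"delta_pos":[0,0,0.035],"roll":0},{"delta_pos":[-0.003,-0.02,0],"roll":2},{"delta_pos":[-0.006,-0.04,0],"roll":4},{"delta_pos":[-0.006,-0.04,0],"roll":4},{"delta_pos":[-0.006,-0.04,0],"roll":4},{"delta_pos":[-0.006,-0.04,0],"roll":4},{"delta_pos":[-0.006,-0.04,0],"roll":4}]'
python3 -m inch '[{"delta_pos":[-0.006,-0.04,0],"roll":4},{"delta_pos":[-0.006,-0.04,0],"roll":4},{"delta_pos":[-0.006,-0.04,0],"roll":4},{"delta_pos":[-0.006,-0.04,0],"roll":4},{"delta_pos":[-0.006,-0.04,0],"roll":4},{"delta_pos":[-0.003,-0.0245,0],"roll":2.2},{"delta_pos":[0,0,-0.02],"roll":0},{"delta_pos":[0,0,-0.02],"roll":0},{"delta_pos":[0,0,-0.01],"roll":0},{"delta_pos":[0,0,0],"roll":0}]'
python3 - <<'E'
from m import *
cv2.imwrite('pics/t2.png',cv2.resize(t['image'][180:290,270:400],None,fx=6,fy=5,interpolation=cv2.INTER_CUBIC))
cv2.imwrite('pics/s2.png',cv2.resize(s['image'][190:290,210:340],None,fx=6,fy=6,interpolation=cv2.INTER_CUBIC))
E
```

```text
t: 5.4
ee_pos: [0.5425, 0.0497, 0.1665]
eef_rot: [0.0, 0.929, -0.37, -0.0]
ft_force: [0.1, -0.7, -3.0]
gripper_width: 0.0307
t: 6.4
ee_pos: [0.5091, -0.1727, 0.1153]
eef_rot: [-0.0, 0.983, -0.186, -0.001]
ft_force: [-0.5, 0.3, -3.9]
gripper_width: 0.0304
```

View pics/t2.png

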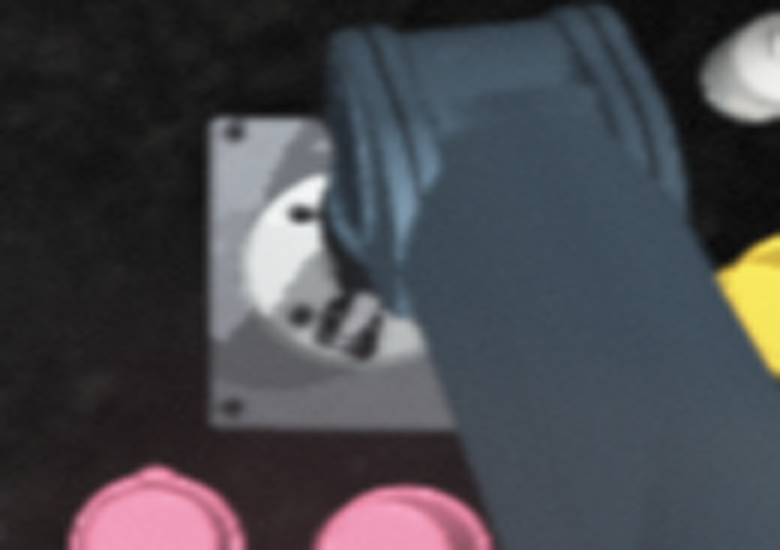

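View pics/s2.png

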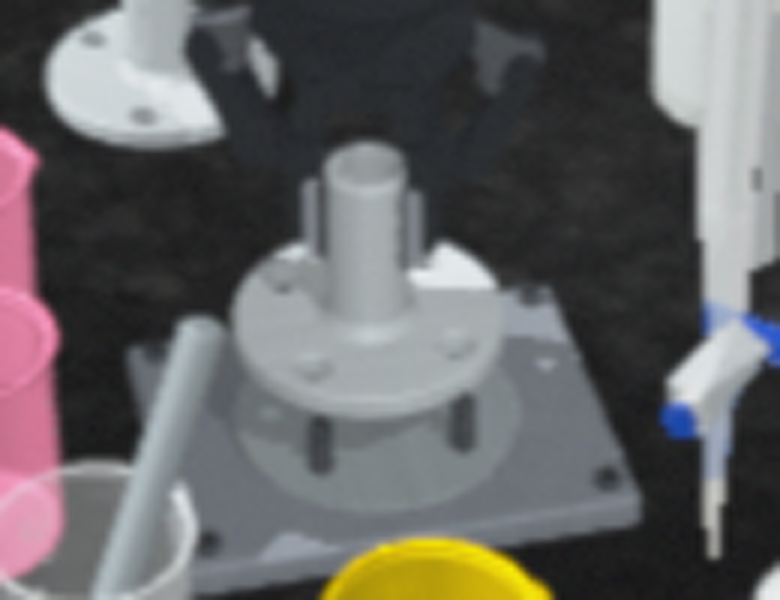

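Run:
```python
from m import *
c6=lambda x,y,ox,oy,k:((x+.5)/k-.5+ox,(y+.5)/k-.5+oy)
r=lambda p:p.round(4)
for q in((315,366),(458,343),(280,278)): print('hole side',r(onz(s,*c6(*q,210,190,6),.068)))
print('mouth side',r(onz(s,*c6(366,165,210,190,6),.138)))
im=t['image']
for q in((299,215),(301,317)): 
    u=((q[0]+.5)/6-.5+270,(q[1]+.5)/5-.5+180); print('hole top',r(onz(t,*u,.066)))
print(bot.observe()['ee_pos'])
g=cv2.resize(s['image'][215:285,240:300],None,fx=10,fy=8,interpolation=cv2.INTER_CUBIC);cv2.imwrite('pics/s2z.png',g)
```

```text
hole side [ 0.4845 -0.1993  0.068 ]
hole side [ 0.5408 -0.1983  0.068 ]
hole side [ 0.4819 -0.143   0.068 ]
mouth side [ 0.5115 -0.1708  0.138 ]
hole top [ 0.5354 -0.1402  0.066 ]
hole top [ 0.4789 -0.1414  0.066 ]
[ 0.51098628 -0.17305491  0.11725933]
```

View pics/s2z.png

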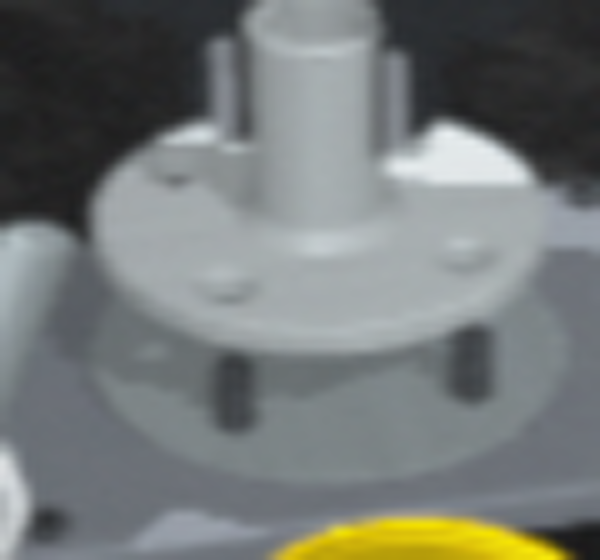

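```bash
python3 -m inch '[{"delta_pos":[0.001,0,-0.003],"roll":-0.8},{"delta_pos":[0,0,-0.003],"roll":0},{"delta_pos":[0,0,-0.003],"roll":0},{"delta_pos":[0,0,0],"roll":0},{"delta_pos":[0,0,0],"roll":0},{"delta_pos":[0,0,0],"roll":0},{"delta_pos":[0,0,0],"roll":0},{"delta_pos":[0,0,0],"roll":0},{"delta_pos":[0,0,0],"roll":0},{"delta_pos":[0,0,0],"roll":0}]'
python3 - <<'E'
from m import *
print(bot.observe()['ee_pos'])
a=cv2.resize(s['image'][210:280,240:310],None,fx=8,fy=8,interpolation=cv2.INTER_CUBIC);cv2.imwrite('pics/s3.png',a)
a=cv2.resize(t['image'][200:260,300:350],None,fx=10,fy=10,interpolation=cv2.INTER_CUBIC);cv2.imwrite('pics/t3.png',a)
bot.snapshot('top');print(bot.observe()['ee_pos']);bot.snapshot('top');print(bot.observe()['ee_pos'])
E
```

```text
t: 7.6
ee_pos: [0.5113, -0.1731, 0.1073]
eef_rot: [0.0, 0.981, -0.193, 0.0]
ft_force: [-0.9, 0.4, -2.6]
gripper_width: 0.0307
[ 0.51125589 -0.17309555  0.10729452]
[ 0.51124021 -0.17312928  0.10730042]
[ 0.51125376 -0.17310789  0.10728557]
```

View pics/s3.png

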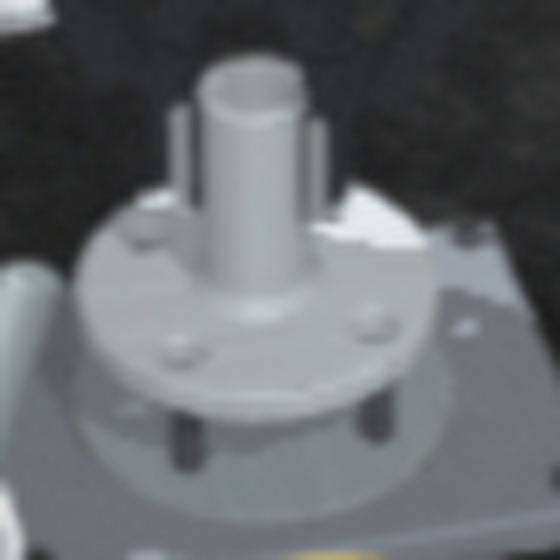

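View pics/t3.png

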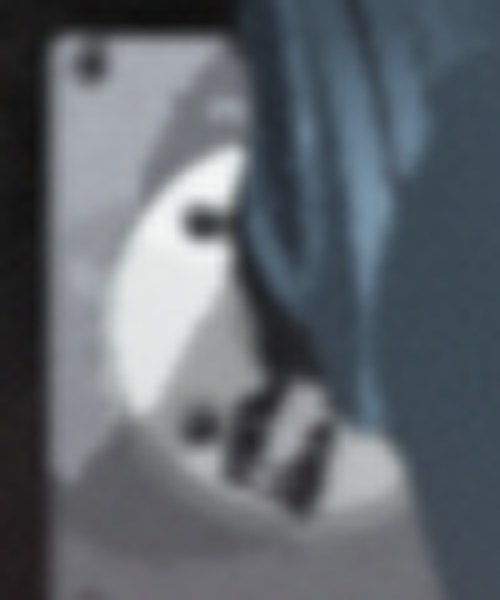

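Run:
```python
from m import *
c=lambda x,y,ox,oy,k:((x+.5)/k-.5+ox,(y+.5)/k-.5+oy)
r=lambda p:p.round(4)
for q in((183,349),(375,322),(146,232)): print('hole side',r(onz(s,*c(*q,240,210,8),.060)))
print('mouth side',r(onz(s,*c(252,92,240,210,8),.130)))
# plate left/right extremes at bottom edge
for q in((202,222),(201,426)): print('hole top',r(onz(t,*c(*q,300,200,10),.058)))
for q in((100,330),(303,535)): print('edge top',r(onz(t,*c(*q,300,200,10),.053)))
```

```text
hole side [ 0.4852 -0.1991  0.06  ]
hole side [ 0.5417 -0.1999  0.06  ]
hole side [ 0.4853 -0.1437  0.06  ]
mouth side [ 0.5115 -0.1752  0.13  ]
hole top [ 0.5391 -0.1418  0.058 ]
hole top [ 0.4821 -0.1417  0.058 ]
edge top [ 0.509 -0.114  0.053]
edge top [ 0.453  -0.1703  0.053 ]
```

The plate hangs just above the studs with its yaw aligned: both left holes in the top view share the same y to 0.1 mm. The top view says shift y by about -1.3 to -2 mm, and the side view says -4 mm but is weak in that direction. I'll shift -2 mm and lower gently while watching the force.

```bash
python3 -m inch '[{"delta_pos":[0,-0.002,0],"roll":0},{"delta_pos":[0,0,-0.002],"roll":0},{"delta_pos":[0,0,-0.002],"roll":0},{"delta_pos":[0,0,-0.002],"roll":0},{"delta_pos":[0,0,-0.002],"roll":0},{"delta_pos":[0,0,-0.001],"roll":0},{"delta_pos":[0,0,-0.001],"roll":0},{"delta_pos":[0,0,0],"roll":0},{"delta_pos":[0,0,0],"roll":0},{"delta_pos":[0,0,0],"roll":0}]'
python3 - <<'E'
from m import *
print(bot.observe()['ee_pos'],bot.observe()['ft_force'],bot.observe()['torque'])
a=cv2.resize(s['image'][210:280,240:310],None,fx=8,fy=8,interpolation=cv2.INTER_CUBIC);cv2.imwrite('pics/s4.png',a)
E
```

```text
t: 8.9
ee_pos: [0.5113, -0.1751, 0.0974]
eef_rot: [0.0, 0.981, -0.193, 0.0]
ft_force: [-0.2, -1.6, -3.1]
gripper_width: 0.0308
[ 0.51129028 -0.17514577  0.09736576] [ 0.35848571 -0.1502379  -2.48205038] [-0.01126009  0.00175654  0.02820718]
```

View pics/s4.png

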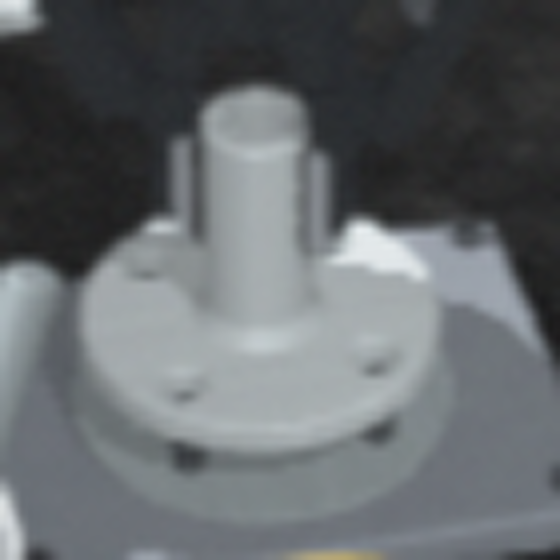

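There is no contact force, and dark stud tips are visible inside the front holes. I'll continue down.

```bash
python3 -m inch '[{"delta_pos":[0,0,-0.002],"roll":0},{"delta_pos":[0,0,-0.002],"roll":0},{"delta_pos":[0,0,-0.002],"roll":0},{"delta_pos":[0,0,-0.002],"roll":0},{"delta_pos":[0,0,-0.002],"roll":0},{"delta_pos":[0,0,-0.002],"roll":0},{"delta_pos":[0,0,0],"roll":0},{"delta_pos":[0,0,0],"roll":0},{"delta_pos":[0,0,0],"roll":0},{"delta_pos":[0,0,0],"roll":0}]'
python3 - <<'E'
from m import *
print(bot.observe()['ee_pos'],bot.observe()['ft_force'],bot.observe()['torque'])
a=cv2.resize(s['image'][210:280,240:310],None,fx=8,fy=8,interpolation=cv2.INTER_CUBIC);cv2.imwrite('pics/s5.png',a)
E
```

```text
t: 10.0
ee_pos: [0.5113, -0.1751, 0.0854]
eef_rot: [0.0, 0.981, -0.193, 0.0]
ft_force: [0.6, -0.7, -1.9]
gripper_width: 0.0301
[ 0.5112845  -0.17516369  0.08535912] [ 0.51381633  0.92641057 -3.24435544] [-0.00372302  0.00119046 -0.00967415]
```

View pics/s5.png

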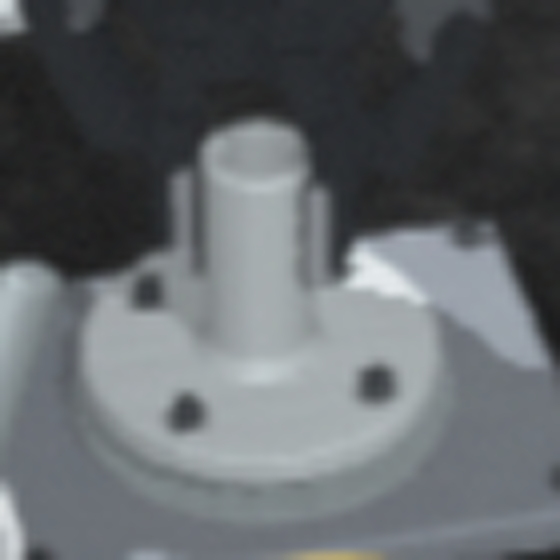

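The studs are in the holes, dark tips level with the plate top. I'll finish lowering to the seat.

```bash
python3 -m inch '[{"delta_pos":[0,0,-0.002],"roll":0},{"delta_pos":[0,0,-0.002],"roll":0},{"delta_pos":[0,0,-0.002],"roll":0},{"delta_pos":[0,0,-0.001],"roll":0},{"delta_pos":[0,0,-0.001],"roll":0},{"delta_pos":[0,0,-0.0005],"roll":0},{"delta_pos":[0,0,0],"roll":0},{"delta_pos":[0,0,0],"roll":0},{"delta_pos":[0,0,0],"roll":0},{"delta_pos":[0,0,0],"roll":0}]'
```

```text
t: 11.1
ee_pos: [0.5111, -0.1752, 0.0773]
eef_rot: [0.0, 0.981, -0.193, -0.0]
ft_force: [-3.0, 0.4, 5.9]
gripper_width: 0.0304
```

It has seated: the force rose by about 8 N at the expected height. Now I open and retreat upward.

```bash
python3 -m inch '[{"delta_pos":[0,0,0],"roll":0},{"delta_pos":[0,0,0],"roll":0},{"delta_pos":[0,0,0],"roll":0},{"delta_pos":[0,0,0],"roll":0},{"delta_pos":[0,0,0],"roll":0},{"delta_pos":[0,0,0],"roll":0},{"delta_pos":[0,0,0],"roll":0},{"delta_pos":[0,0,0.01],"roll":0},{"delta_pos":[0,0,0.02],"roll":0},{"delta_pos":[0,0,0.04],"roll":0}]' 1
python3 -m inch '[{"delta_pos":[0,0,0.04],"roll":0},{"delta_pos":[0,0,0.04],"roll":0},{"delta_pos":[0,0.03,0.02],"roll":0},{"delta_pos":[0,0.045,0],"roll":0},{"delta_pos":[0,0.045,0],"roll":0},{"delta_pos":[0,0.045,0],"roll":0},{"delta_pos":[0,0.045,0],"roll":0},{"delta_pos":[0,0,0],"roll":0},{"delta_pos":[0,0,0],"roll":0},{"delta_pos":[0,0,0],"roll":0}]'
python3 - <<'E'
from m import *
cv2.imwrite('pics/s6.png',s['image']);
cv2.imwrite('pics/t6.png',cv2.resize(t['image'][195:305,300:430],None,fx=6,fy=5,interpolation=cv2.INTER_CUBIC))
cv2.imwrite('pics/s6z.png',cv2.resize(s['image'][220:320,200:330],None,fx=6,fy=6,interpolation=cv2.INTER_CUBIC))
E
```

```text
t: 12.1
ee_pos: [0.5095, -0.1747, 0.1461]
eef_rot: [-0.0, 0.981, -0.193, -0.002]
ft_force: [1.5, -0.5, -0.1]
gripper_width: 0.0855
t: 13.1
ee_pos: [0.5113, 0.0335, 0.247]
eef_rot: [0.0, 0.981, -0.193, 0.0]
ft_force: [0.2, -0.3, 1.0]
gripper_width: 0.0855
```

View pics/t6.png

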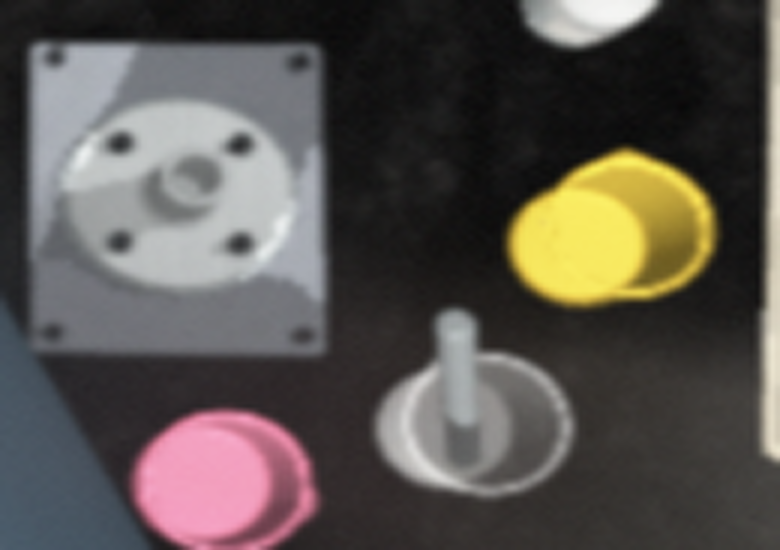

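View pics/s6z.png

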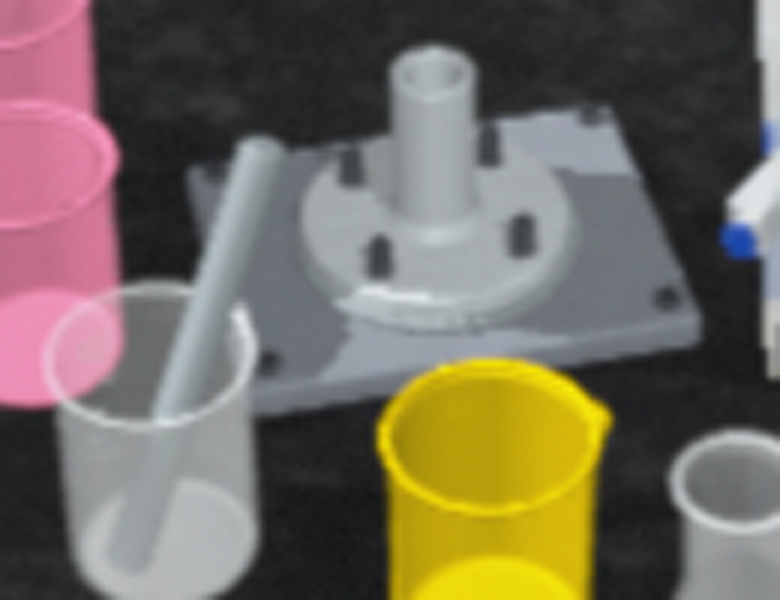

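The flange lies flat with all four studs through it; the mouth is at top crop (193,180) and side crop (433,73). Next I measure the rod axis and the mouth.

Run:
```python
from m import *
ct=lambda x,y:((x+.5)/6-.5+300,(y+.5)/5-.5+195)
cs=lambda x,y:((x+.5)/6-.5+200,(y+.5)/6-.5+220)
r=lambda p:p.round(4)
print('mouth top',r(onz(t,*ct(193,180),.1)),'side',r(onz(s,*cs(433,73),.1)),'tri',r(tri(t,ct(193,180),s,cs(433,73))))
hole=[onz(t,*ct(*q),.044) for q in((120,143),(240,144),(120,240),(240,242))];print('stud tops mean',r(np.mean(hole,0)))
top=tri(t,ct(457,320),s,cs(262,147));print('rod end',r(top))
# axis direction: planes from 2D lines
def plane(d,p,q):
    o,a=ray(d,*p);_,b=ray(d,*q);n=np.cross(a,b);return n/np.linalg.norm(n)
n1=plane(t,ct(457,320),ct(462,450));n2=plane(s,cs(262,147),cs(195,340))
ax=np.cross(n1,n2);ax/=np.linalg.norm(ax);ax*=np.sign(ax[2]);print('axis',r(ax),'tilt',np.degrees(np.arccos(ax[2])),'az',np.degrees(np.arctan2(ax[1],ax[0])))
for L in(.04,.06,.085,.17):print(L,r(top-ax*L))
print('rim',r(onz(t,*ct(488,423),.097)),r(onz(s,*cs(150,354),.097)))
```

```text
mouth top [ 0.5089 -0.1707  0.1   ] side [ 0.5126 -0.1762  0.1   ] tri [ 0.5115 -0.1713  0.096 ]
stud tops mean [ 0.51   -0.1705  0.044 ]
rod end [ 0.4314 -0.2753  0.1569]
axis [0.3801 0.1899 0.9052] tilt 25.147619632003057 az 26.55049221385589
0.04 [ 0.4162 -0.2829  0.1207]
0.06 [ 0.4086 -0.2867  0.1025]
0.085 [ 0.3991 -0.2915  0.0799]
0.17 [ 0.3668 -0.3076  0.003 ]
rim [ 0.3826 -0.3001  0.097 ] [ 0.3845 -0.3044  0.097 ]
```

Both cameras together put the socket axis near (0.511, -0.174), which agrees with the TCP reading when it was seated. The rod leans 25° towards azimuth 26.5°, with its upper end at (0.431, -0.275, 0.157) and its foot at (0.367, -0.308). I'll turn the jaws into the lean plane, straddle the rod above the rim, push it upright in the beaker, then grip.

```bash
python3 -m inch '[{"delta_pos":[-0.011,-0.039,0],"roll":6.1},{"delta_pos":[-0.011,-0.039,0],"roll":6.1},{"delta_pos":[-0.011,-0.039,0],"roll":6.1},{"delta_pos":[-0.011,-0.039,0],"roll":6.1},{"delta_pos":[-0.011,-0.039,0],"roll":6.1},{"delta_pos":[-0.011,-0.039,0],"roll":6.1},{"delta_pos":[-0.011,-0.039,0],"roll":6.1},{"delta_pos":[-0.011,-0.039,0],"roll":6.1},{"delta_pos":[-0.002,-0.002,0],"roll":0},{"delta_pos":[0,0,0],"roll":0}]'
python3 -m inch '[{"delta_pos":[0,0,-0.03],"roll":0},{"delta_pos":[0,0,-0.03],"roll":0},{"delta_pos":[0,0,-0.025],"roll":0},{"delta_pos":[0,0,-0.012],"roll":0},{"delta_pos":[0,0,-0.005],"roll":0},{"delta_pos":[0,0,-0.004],"roll":0},{"delta_pos":[0,0,0],"roll":0},{"delta_pos":[0,0,0],"roll":0},{"delta_pos":[0,0,0],"roll":0},{"delta_pos":[0,0,0],"roll":0}]'
python3 - <<'E'
from m import *
a=cv2.resize(t['image'][220:320,330:430],None,fx=4,fy=4,interpolation=cv2.INTER_CUBIC)
b=cv2.resize(s['image'][180:330,190:290],None,fx=4,fy=4,interpolation=cv2.INTER_CUBIC)
h=np.zeros((600,800,3),np.uint8);h[:400,:400]=a;h[:,400:]=b;cv2.imwrite('pics/g7.png',h)
E
```

```text
t: 14.3
ee_pos: [0.4203, -0.2805, 0.2465]
eef_rot: [-0.0, 0.974, 0.227, -0.0]
ft_force: [0.1, 0.3, 0.4]
gripper_width: 0.0853
t: 15.3
ee_pos: [0.4215, -0.2794, 0.1413]
eef_rot: [0.0, 0.973, 0.23, 0.0]
ft_force: [0.5, -0.2, 0.2]
gripper_width: 0.0851
```

View pics/g7.png

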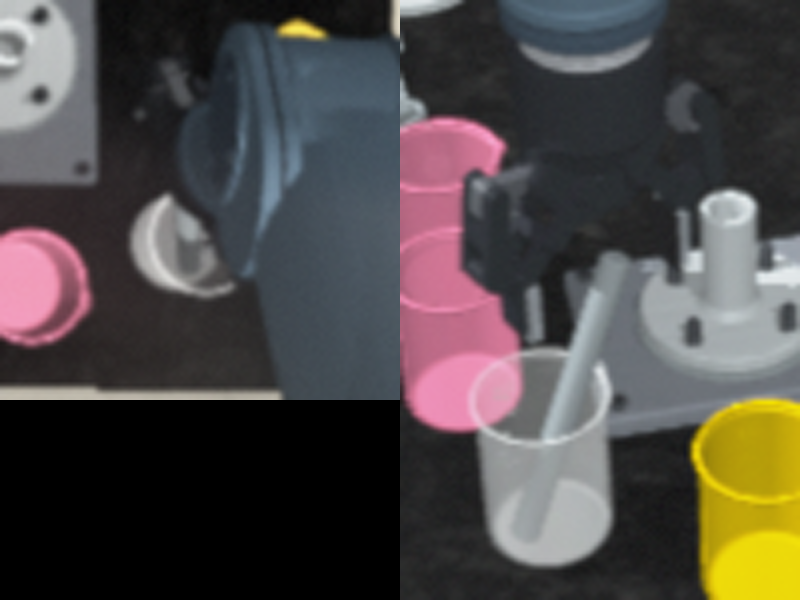

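The rod passes between the two fingers, at side crop (590,307). I'll close halfway and push 40 mm against the lean.

```bash
python3 -m inch '[{"delta_pos":[0,0,0],"roll":0},{"delta_pos":[0,0,0],"roll":0},{"delta_pos":[0,0,0],"roll":0},{"delta_pos":[-0.004,-0.002,0],"roll":0},{"delta_pos":[-0.006,-0.003,0],"roll":0},{"delta_pos":[-0.006,-0.003,0],"roll":0},{"delta_pos":[-0.006,-0.003,0],"roll":0},{"delta_pos":[-0.006,-0.003,0],"roll":0},{"delta_pos":[-0.006,-0.003,0],"roll":0},{"delta_pos":[-0.002,-0.001,0],"roll":0}]' 0.5
python3 - <<'E'
from m import *
a=cv2.resize(t['image'][220:320,330:430],None,fx=4,fy=4,interpolation=cv2.INTER_CUBIC)
b=cv2.resize(s['image'][180:330,190:290],None,fx=4,fy=4,interpolation=cv2.INTER_CUBIC)
h=np.zeros((600,800,3),np.uint8);h[:400,:400]=a;h[:,400:]=b;cv2.imwrite('pics/g8.png',h)
E
```

```text
t: 16.4
ee_pos: [0.3842, -0.2977, 0.1407]
eef_rot: [0.0, 0.973, 0.229, -0.0]
ft_force: [0.2, -0.3, 0.1]
gripper_width: 0.0426
```

View pics/g8.png

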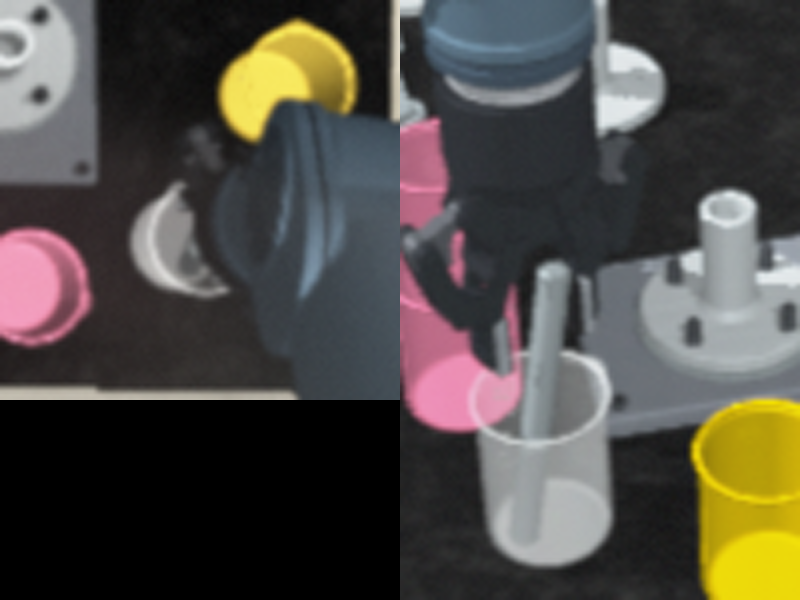

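Run:
```python
from m import *
f=lambda p:((proj(s,p)-[190,180]+.5)*4-.5+[400,0]).round(0)
print('vertical at foot',f((.3668,-.3076,.003)),f((.3668,-.3076,.17)))
print('TCP axis z.14',f((.3842,-.2977,.14)),'z.17',f((.3842,-.2977,.17)))
print('pads',f((.3842+.021*.895,-.2977+.021*.446,.14)),f((.3842-.021*.895,-.2977-.021*.446,.14)))
cs=lambda x,y:((x-400+.5)/4-.5+190,(y+.5)/4-.5+180)
print(onz(s,*cs(552,272),.172),onz(s,*cs(552,272),.17),onz(s,*cs(528,537),.003))
b=cv2.resize(s['image'][225:290,200:265],None,fx=9,fy=9,interpolation=cv2.INTER_CUBIC);cv2.imwrite('pics/g8z.png',b)
```

```text
vertical at foot [519. 534.] [496. 296.]
TCP axis z.14 [532. 324.] z.17 [528. 278.]
pads [566. 307.] [498. 342.]
[ 0.3962815 -0.2978487  0.172    ] [ 0.3965314  -0.29540392  0.17      ] [ 0.3713309  -0.31074624  0.003     ]
```

View pics/g8z.png

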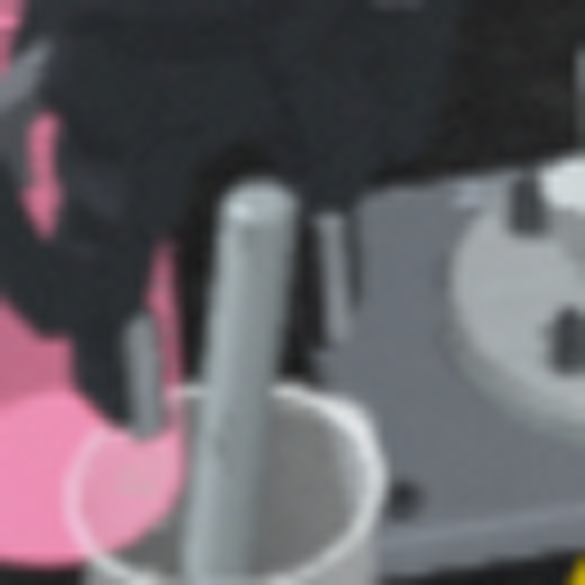

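The rod now leans about 9°, still in the jaw plane and between the pads (side zoom: rod near column 250, pads near 145 and 335). I'll centre on the upright position and close.

```bash
python3 -m inch '[{"delta_pos":[-0.005,-0.003,0],"roll":0},{"delta_pos":[-0.005,-0.003,0],"roll":0},{"delta_pos":[-0.003,-0.003,0],"roll":0},{"delta_pos":[0,0,0],"roll":0},{"delta_pos":[0,0,0],"roll":0},{"delta_pos":[0,0,0],"roll":0},{"delta_pos":[0,0,0],"roll":0},{"delta_pos":[0,0,0],"roll":0},{"delta_pos":[0,0,0],"roll":0},{"delta_pos":[0,0,0],"roll":0}]' 0.5
python3 -m inch '[{"delta_pos":[0,0,0],"roll":0},{"delta_pos":[0,0,0],"roll":0},{"delta_pos":[0,0,0],"roll":0},{"delta_pos":[0,0,0],"roll":0},{"delta_pos":[0,0,0],"roll":0},{"delta_pos":[0,0,0],"roll":0},{"delta_pos":[0,0,0],"roll":0},{"delta_pos":[0,0,0],"roll":0},{"delta_pos":[0,0,0],"roll":0},{"delta_pos":[0,0,0],"roll":0}]' 0
python3 - <<'E'
from m import *
a=cv2.resize(t['image'][220:320,330:430],None,fx=4,fy=4,interpolation=cv2.INTER_CUBIC)
b=cv2.resize(s['image'][180:330,190:290],None,fx=4,fy=4,interpolation=cv2.INTER_CUBIC)
h=np.zeros((600,800,3),np.uint8);h[:400,:400]=a;h[:,400:]=b;cv2.imwrite('pics/g9.png',h)
E
```

```text
t: 17.6
ee_pos: [0.3723, -0.3061, 0.1408]
eef_rot: [0.0, 0.973, 0.23, 0.0]
ft_force: [0.1, 0.8, -0.1]
gripper_width: 0.0427
t: 18.6
ee_pos: [0.3722, -0.3063, 0.1409]
eef_rot: [0.0, 0.973, 0.23, -0.0]
ft_force: [-1.8, -1.4, 4.6]
gripper_width: 0.0143
```

View pics/g9.png

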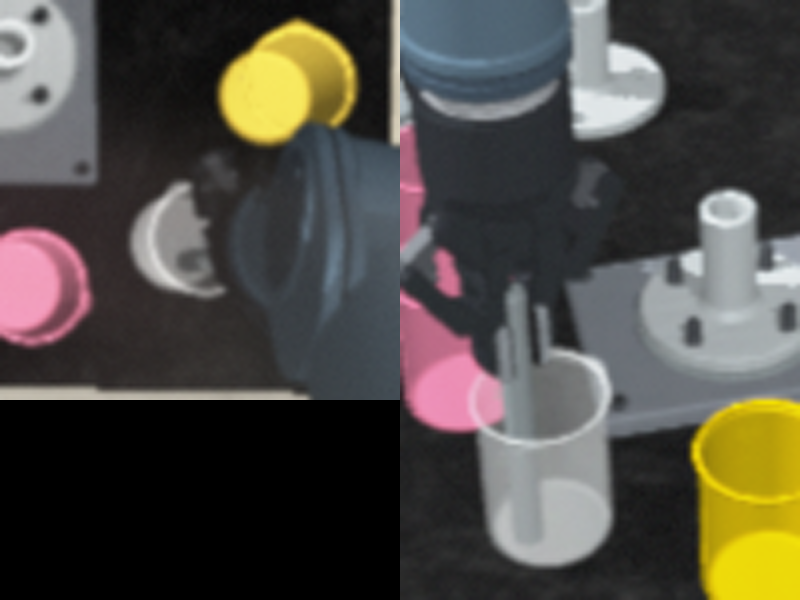

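The jaws grip the rod (opening 14.3 mm, the same -1.5 mm offset as on the tube), and it is nearly upright. The beaker has not moved. Now I lift it straight out.

```bash
python3 -m inch '[{"delta_pos":[0,0,0.005],"roll":0},{"delta_pos":[0,0,0.01],"roll":0},{"delta_pos":[0,0,0.02],"roll":0},{"delta_pos":[0,0,0.025],"roll":0},{"delta_pos":[0,0,0.025],"roll":0},{"delta_pos":[0,0,0.025],"roll":0},{"delta_pos":[0,0,0.02],"roll":0},{"delta_pos":[0,0,0.01],"roll":0},{"delta_pos":[0,0,0],"roll":0},{"delta_pos":[0,0,0],"roll":0}]'
python3 - <<'E'
from m import *
b=cv2.resize(s['image'][160:300,190:290],None,fx=4,fy=4,interpolation=cv2.INTER_CUBIC);cv2.imwrite('pics/g10.png',b)
f=lambda p:((proj(s,p)-[190,160]+.5)*4-.5).round(0)
print(bot.observe()['ee_pos']); e=bot.observe()['ee_pos']
for z in(.3,.27,.2,.14):print(z,f((e[0],e[1],z)))
E
```

```text
t: 19.7
ee_pos: [0.3719, -0.3059, 0.2802]
eef_rot: [-0.0, 0.973, 0.23, -0.0]
ft_force: [-0.2, -0.2, -0.7]
gripper_width: 0.0147
[ 0.37165986 -0.3057333   0.27972464]
0.3 [ 85. 155.]
0.27 [ 90. 208.]
0.2 [101. 325.]
0.14 [110. 418.]
```

View pics/g10.png

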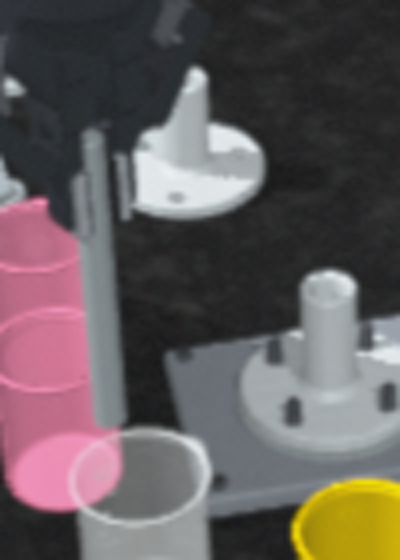

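The rod hangs clear at side crop (95,135) to (110,415). Compared with a projected vertical it leans about 2°. I'll carry it over the socket.

```bash
python3 -m inch '[{"delta_pos":[0.01,0.01,0],"roll":0},{"delta_pos":[0.02,0.019,0],"roll":0},{"delta_pos":[0.025,0.024,0],"roll":0},{"delta_pos":[0.025,0.024,0],"roll":0},{"delta_pos":[0.025,0.024,0],"roll":0},{"delta_pos":[0.02,0.019,0],"roll":0},{"delta_pos":[0.014,0.012,0],"roll":0},{"delta_pos":[0,0,-0.01],"roll":0},{"delta_pos":[0,0,-0.01],"roll":0},{"delta_pos":[0,0,0],"roll":0}]'
python3 -m inch '[{"delta_pos":[0,0,0],"roll":0},{"delta_pos":[0,0,0],"roll":0},{"delta_pos":[0,0,0],"roll":0},{"delta_pos":[0,0,0],"roll":0},{"delta_pos":[0,0,0],"roll":0},{"delta_pos":[0,0,0],"roll":0},{"delta_pos":[0,0,0],"roll":0},{"delta_pos":[0,0,0],"roll":0},{"delta_pos":[0,0,0],"roll":0},{"delta_pos":[0,0,0],"roll":0}]'
python3 - <<'E'
from m import *
b=cv2.resize(s['image'][150:270,220:320],None,fx=5,fy=5,interpolation=cv2.INTER_CUBIC);cv2.imwrite('pics/g11.png',b)
cv2.imwrite('pics/g11t.png',cv2.resize(t['image'][190:280,290:390],None,fx=6,fy=6,interpolation=cv2.INTER_CUBIC))
f=lambda p:((proj(s,p)-[220,150]+.5)*5-.5).round(0)
e=bot.observe()['ee_pos'];print(e)
for z in(.29,.26,.2,.12,.1):print(z,f((e[0],e[1],z)))
E
```

```text
t: 20.8
ee_pos: [0.5089, -0.1752, 0.2582]
eef_rot: [-0.001, 0.973, 0.229, -0.002]
ft_force: [-0.0, -0.6, -1.8]
gripper_width: 0.0146
t: 21.8
ee_pos: [0.5113, -0.1741, 0.2608]
eef_rot: [0.0, 0.973, 0.23, 0.0]
ft_force: [0.6, 0.7, -0.7]
gripper_width: 0.0143
[ 0.5112617  -0.17408802  0.26078311]
0.29 [252.  49.]
0.26 [253. 110.]
0.2 [254. 227.]
0.12 [256. 374.]
0.1 [257. 408.]
```

View pics/g11.png

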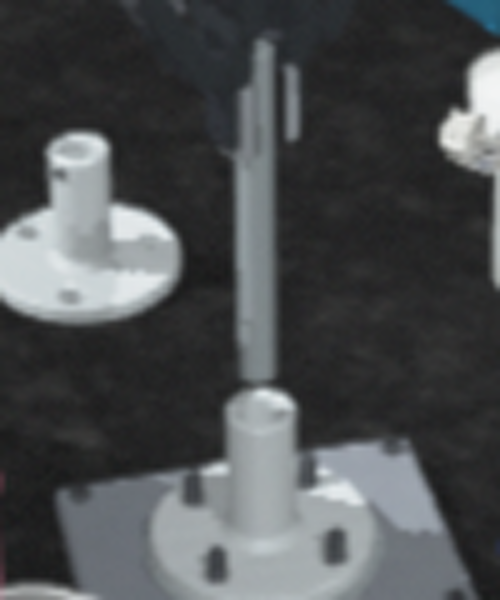

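View pics/g11t.png

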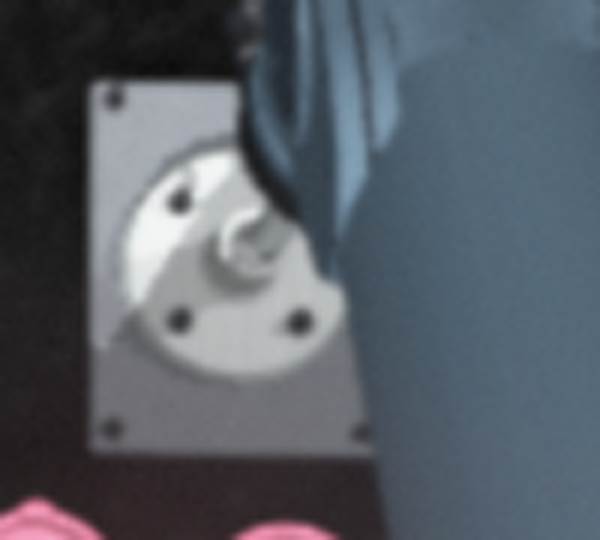

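Run:
```python
from m import *
x0,y0,k=315,215,14
b=cv2.resize(t['image'][y0:y0+35,x0:x0+40],None,fx=k,fy=k,interpolation=cv2.INTER_CUBIC);cv2.imwrite('pics/g12t.png',b)
f=lambda p:((proj(t,p)-[x0,y0]+.5)*k-.5).round(0)
e=bot.observe()['ee_pos']
print('rod axis from top',[ (z,f((e[0],e[1],z))) for z in(.124,.15,.18)],'mouth',f((.511,-.174,.1)))
x0,y0,k=255,215,14
b=cv2.resize(s['image'][y0:y0+40,x0:x0+35],None,fx=k,fy=k,interpolation=cv2.INTER_CUBIC);cv2.imwrite('pics/g12s.png',b)
f=lambda p:((proj(s,p)-[x0,y0]+.5)*k-.5).round(0)
print('side foot',f((e[0],e[1],.124)),'mouth',f((.511,-.174,.1)))
```

```text
rod axis from top [(0.124, array([273., 195.])), (0.15, array([289., 174.])), (0.18, array([308., 149.]))] mouth [259. 214.]
side foot [229. 117.] mouth [229. 234.]
```

View pics/g12t.png

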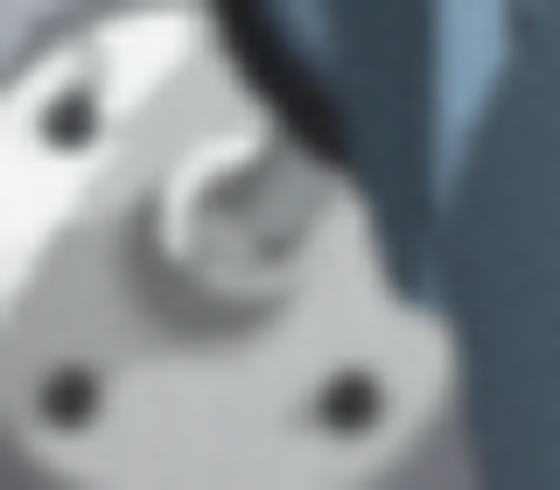

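View pics/g12s.png

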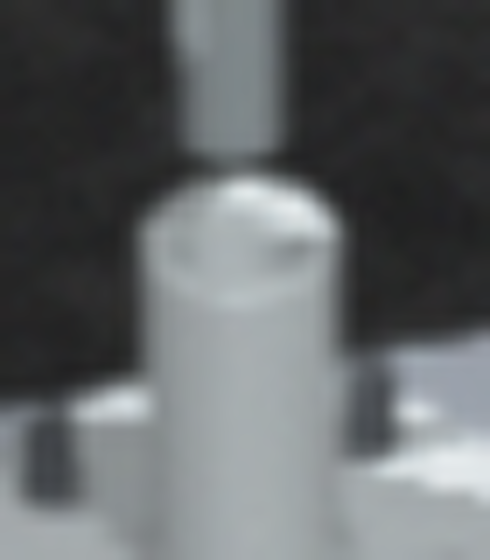

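Run:
```python
from m import *
x0,y0,k=322,218,22
acc=np.mean([bot.snapshot('top')['image'].astype(float) for _ in range(3)],0)
g=acc[y0:y0+26,x0:x0+26].mean(2)
g=np.clip((g-90)*255/110,0,255).astype(np.uint8)
cv2.imwrite('pics/g13t.png',cv2.resize(g,None,fx=k,fy=k,interpolation=cv2.INTER_CUBIC))
f=lambda p:((proj(t,p)-[x0,y0]+.5)*k-.5).round(0)
e=bot.observe()['ee_pos']
print([ (z,f((e[0],e[1],z))) for z in(.124,.15)],'mouth',f((.511,-.174,.1)))
```

```text
[(0.124, array([275., 240.])), (0.15, array([300., 208.]))] mouth [253. 271.]
```

View pics/g13t.png

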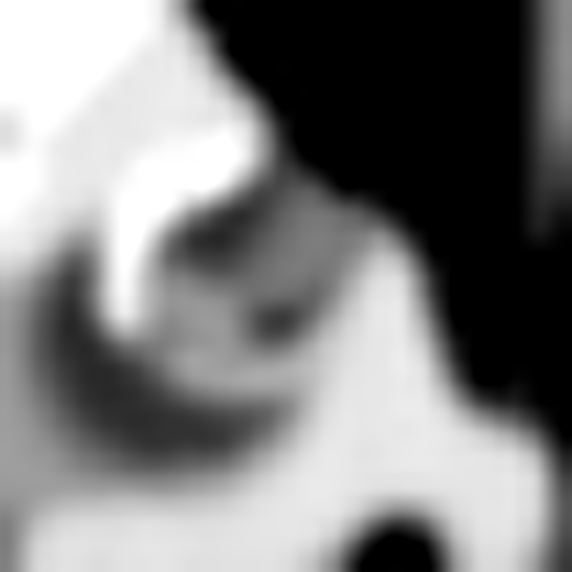

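The mouth and foot are nearly in line. The side view needs about +1 mm in x, and both views suggest the foot sits about 2 mm low in y. I'll correct by (+1, +2) mm and lower to just above the mouth, where the height ambiguity vanishes.

```bash
python3 -m inch '[{"delta_pos":[0.001,0.002,0],"roll":0},{"delta_pos":[0,0,-0.005],"roll":0},{"delta_pos":[0,0,-0.005],"roll":0},{"delta_pos":[0,0,-0.004],"roll":0},{"delta_pos":[0,0,-0.002],"roll":0},{"delta_pos":[0,0,-0.001],"roll":0},{"delta_pos":[0,0,0],"roll":0},{"delta_pos":[0,0,0],"roll":0},{"delta_pos":[0,0,0],"roll":0},{"delta_pos":[0,0,0],"roll":0}]'
python3 - <<'E'
from m import *
x0,y0,k=250,205,12
b=cv2.resize(s['image'][y0:y0+48,x0:x0+45],None,fx=k,fy=k,interpolation=cv2.INTER_CUBIC);cv2.imwrite('pics/g14s.png',b)
E
```

```text
t: 23.25
ee_pos: [0.5123, -0.1721, 0.2439]
eef_rot: [0.0, 0.973, 0.23, 0.0]
ft_force: [0.4, 0.8, -2.0]
gripper_width: 0.0148
```

View pics/g14s.png

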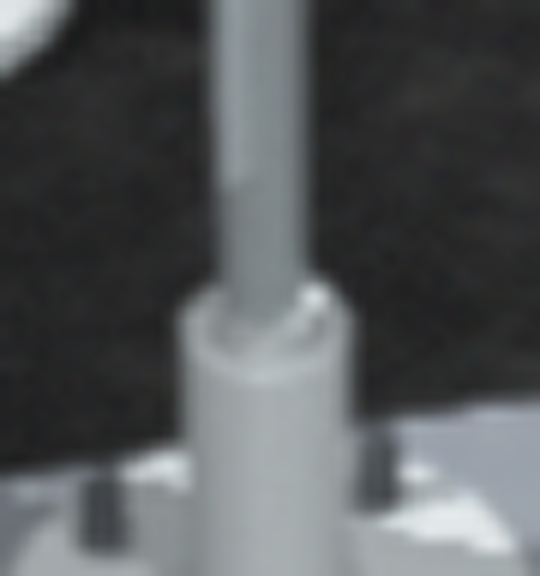

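The foot is at columns 220–310 (centre 265) and the mouth at 180–354 (centre 267), so they are aligned. I'll lower into the bore while watching the force.

```bash
python3 -m inch '[{"delta_pos":[0,0,-0.002],"roll":0},{"delta_pos":[0,0,-0.002],"roll":0},{"delta_pos":[0,0,-0.002],"roll":0},{"delta_pos":[0,0,-0.002],"roll":0},{"delta_pos":[0,0,-0.001],"roll":0},{"delta_pos":[0,0,-0.001],"roll":0},{"delta_pos":[0,0,0],"roll":0},{"delta_pos":[0,0,0],"roll":0},{"delta_pos":[0,0,0],"roll":0},{"delta_pos":[0,0,0],"roll":0}]'
python3 - <<'E'
from m import *
o=bot.observe();print(o['ee_pos'],o['ft_force'],o['torque'])
x0,y0,k=250,205,12
b=cv2.resize(s['image'][y0:y0+48,x0:x0+45],None,fx=k,fy=k,interpolation=cv2.INTER_CUBIC);cv2.imwrite('pics/g15s.png',b)
E
```

```text
t: 24.35
ee_pos: [0.5123, -0.1721, 0.2339]
eef_rot: [0.0, 0.973, 0.23, 0.0]
ft_force: [-0.1, 0.3, -0.3]
gripper_width: 0.0145
[ 0.51227353 -0.17214138  0.23381948] [ 0.16828912 -0.04352374 -1.23759704] [-0.03989018 -0.0011052   0.0297274 ]
```

View pics/g15s.png

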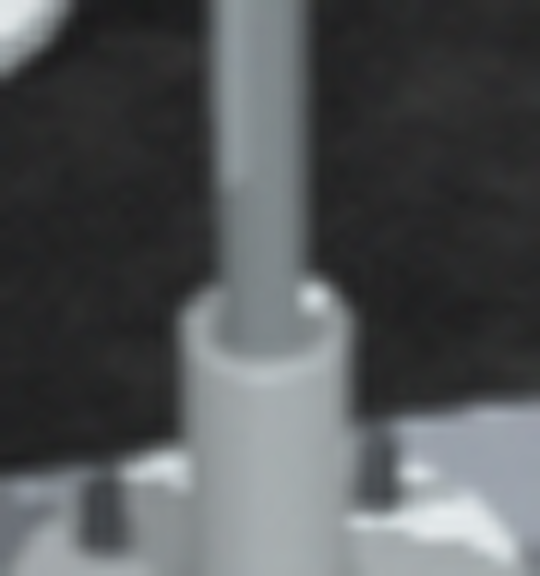

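The foot is inside the bore and nothing is touching. I'll go down another 30 mm.

```bash
python3 -m inch '[{"delta_pos":[0,0,-0.004],"roll":0},{"delta_pos":[0,0,-0.004],"roll":0},{"delta_pos":[0,0,-0.004],"roll":0},{"delta_pos":[0,0,-0.004],"roll":0},{"delta_pos":[0,0,-0.004],"roll":0},{"delta_pos":[0,0,-0.004],"roll":0},{"delta_pos":[0,0,-0.004],"roll":0},{"delta_pos":[0,0,-0.002],"roll":0},{"delta_pos":[0,0,0],"roll":0},{"delta_pos":[0,0,0],"roll":0}]'
python3 - <<'E'
from m import *
o=bot.observe();print(o['ee_pos'],o['ft_force'],o['torque'])
x0,y0,k=240,175,8
b=cv2.resize(s['image'][y0:y0+75,x0:x0+60],None,fx=k,fy=k,interpolation=cv2.INTER_CUBIC);cv2.imwrite('pics/g16s.png',b)
E
```

```text
t: 25.45
ee_pos: [0.5124, -0.1721, 0.2039]
eef_rot: [0.0, 0.973, 0.23, 0.0]
ft_force: [0.5, 0.0, -1.3]
gripper_width: 0.0147
[ 0.51242037 -0.17213814  0.20399296] [-1.29922601  0.54613376 -0.94282024] [ 0.02131148 -0.0283638   0.05568466]
```

View pics/g16s.png

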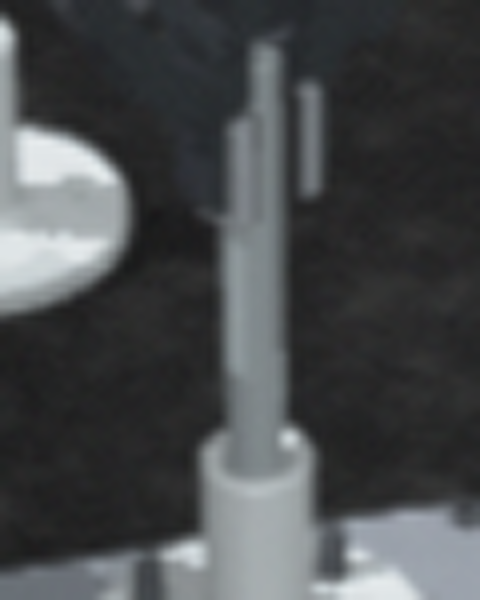

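```bash
python3 -m inch '[{"delta_pos":[0,0,-0.004],"roll":0},{"delta_pos":[0,0,-0.004],"roll":0},{"delta_pos":[0,0,-0.004],"roll":0},{"delta_pos":[0,0,-0.004],"roll":0},{"delta_pos":[0,0,-0.004],"roll":0},{"delta_pos":[0,0,-0.004],"roll":0},{"delta_pos":[0,0,-0.003],"roll":0},{"delta_pos":[0,0,-0.002],"roll":0},{"delta_pos":[0,0,0],"roll":0},{"delta_pos":[0,0,0],"roll":0}]'
python3 -m inch '[{"delta_pos":[0,0,-0.001],"roll":0},{"delta_pos":[0,0,-0.001],"roll":0},{"delta_pos":[0,0,-0.001],"roll":0},{"delta_pos":[0,0,-0.001],"roll":0},{"delta_pos":[0,0,0],"roll":0},{"delta_pos":[0,0,0],"roll":0},{"delta_pos":[0,0,0],"roll":0},{"delta_pos":[0,0,0],"roll":0},{"delta_pos":[0,0,0],"roll":0},{"delta_pos":[0,0,0],"roll":0}]'
python3 - <<'E'
from plant import bot
o=bot.observe();print(o['ee_pos'],o['ft_force'],o['torque'])
E
```

```text
t: 26.55
ee_pos: [0.5123, -0.1721, 0.1748]
eef_rot: [0.0, 0.973, 0.23, 0.0]
ft_force: [0.0, 0.2, -1.2]
gripper_width: 0.0147
t: 27.55
ee_pos: [0.5122, -0.1721, 0.1708]
eef_rot: [0.0, 0.973, 0.23, 0.0]
ft_force: [0.6, 0.5, -1.0]
gripper_width: 0.0148
[ 0.51224962 -0.17212344  0.17080204] [ 0.62849631  0.52135923 -1.04346855] [0.04498188 0.07242151 0.02846036]
```

```bash
python3 -m inch '[{"delta_pos":[0,0,-0.001],"roll":0},{"delta_pos":[0,0,-0.001],"roll":0},{"delta_pos":[0,0,-0.0005],"roll":0},{"delta_pos":[0,0,-0.0005],"roll":0},{"delta_pos":[0,0,0],"roll":0},{"delta_pos":[0,0,0],"roll":0},{"delta_pos":[0,0,0],"roll":0},{"delta_pos":[0,0,0],"roll":0},{"delta_pos":[0,0,0],"roll":0},{"delta_pos":[0,0,0],"roll":0}]'
python3 -m inch '[{"delta_pos":[0,0,-0.0005],"roll":0},{"delta_pos":[0,0,-0.0005],"roll":0},{"delta_pos":[0,0,0],"roll":0},{"delta_pos":[0,0,0],"roll":0},{"delta_pos":[0,0,0],"roll":0},{"delta_pos":[0,0,0],"roll":0},{"delta_pos":[0,0,0],"roll":0},{"delta_pos":[0,0,0],"roll":0},{"delta_pos":[0,0,0],"roll":0},{"delta_pos":[0,0,0],"roll":0}]'
```

```text
t: 28.55
ee_pos: [0.5128, -0.1722, 0.1688]
eef_rot: [0.001, 0.973, 0.23, 0.0]
ft_force: [-2.8, -0.9, 8.6]
gripper_width: 0.0149
t: 29.55
ee_pos: [0.5133, -0.1723, 0.1687]
eef_rot: [0.001, 0.973, 0.23, 0.001]
ft_force: [-3.5, -0.5, 16.2]
gripper_width: 0.0144
```

The upward force rises to 16 N with the TCP at 0.1688, as expected for the bore's bottom. I'll check the rod's end height before letting go.

Run:
```python
from m import *
x0,y0,k=240,175,8
b=cv2.resize(s['image'][y0:y0+75,x0:x0+60],None,fx=k,fy=k,interpolation=cv2.INTER_CUBIC);cv2.imwrite('pics/g17s.png',b)
f=lambda p:((proj(s,p)-[x0,y0]+.5)*k-.5).round(0)
print('expected end',[(z,f((.5126,-.1762,z))) for z in (.195,.2,.205,.1)])
```

```text
expected end [(0.195, array([254., 183.])), (0.2, array([254., 168.])), (0.205, array([253., 153.])), (0.1, array([258., 458.]))]
```

View pics/g17s.png

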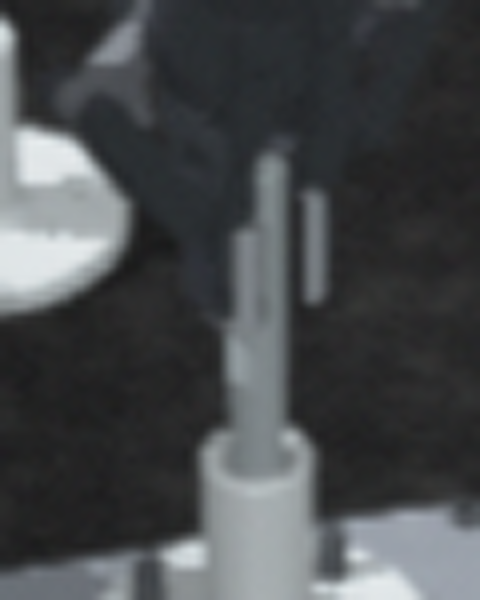

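The end sits at about row 165, which is z ≈ 0.200 and means fully down. Now I open and retreat.

```bash
python3 -m inch '[{"delta_pos":[0,0,0],"roll":0},{"delta_pos":[0,0,0],"roll":0},{"delta_pos":[0,0,0],"roll":0},{"delta_pos":[0,0,0],"roll":0},{"delta_pos":[0,0,0],"roll":0},{"delta_pos":[0,0,0],"roll":0},{"delta_pos":[0,0,0],"roll":0},{"delta_pos":[0,0,0.01],"roll":0},{"delta_pos":[0,0,0.02],"roll":0},{"delta_pos":[0,0,0.03],"roll":0}]' 1
python3 -m inch '[{"delta_pos":[0,0,0.03],"roll":0},{"delta_pos":[0,0,0.03],"roll":0},{"delta_pos":[0,0,0.03],"roll":0},{"delta_pos":[0,0.02,0],"roll":0},{"delta_pos":[0,0.04,0],"roll":0},{"delta_pos":[0,0.045,0],"roll":0},{"delta_pos":[0,0.045,0],"roll":0},{"delta_pos":[0,0.045,0],"roll":0},{"delta_pos":[0,0.02,0],"roll":0},{"delta_pos":[0,0,0],"roll":0}]'
python3 - <<'E'
from m import *
x0,y0,k=200,165,5
b=cv2.resize(s['image'][y0:y0+160,x0:x0+100],None,fx=3.7,fy=3.7,interpolation=cv2.INTER_CUBIC)
a=cv2.resize(t['image'][180:310,300:410],None,fx=3.8,fy=3.8,interpolation=cv2.INTER_CUBIC)
h=np.zeros((600,800,3),np.uint8);h[:b.shape[0],:b.shape[1]]=b;h[:a.shape[0],375:375+a.shape[1]]=a;cv2.imwrite('pics/g18.png',h)
f=lambda p:((proj(s,p)-[x0,y0]+.5)*3.7-.5).round(0)
print('side vertical',f((.5126,-.1762,.1)),f((.5126,-.1762,.2)))
ft=lambda p:((proj(t,p)-[300,180]+.5)*3.8-.5+[375,0]).round(0)
print('top vertical',ft((.5089,-.1707,.1)),ft((.5089,-.1707,.2)))
E
```

```text
t: 30.65
ee_pos: [0.5114, -0.1719, 0.227]
eef_rot: [-0.001, 0.973, 0.23, -0.001]
ft_force: [-0.2, -0.9, -0.5]
gripper_width: 0.0856
t: 31.65
ee_pos: [0.5118, 0.0472, 0.318]
eef_rot: [-0.001, 0.972, 0.233, 0.001]
ft_force: [0.3, -0.3, -0.3]
gripper_width: 0.0856
side vertical [267. 248.] [265. 114.]
top vertical [497. 194.] [513. 172.]
```

View pics/g18.png

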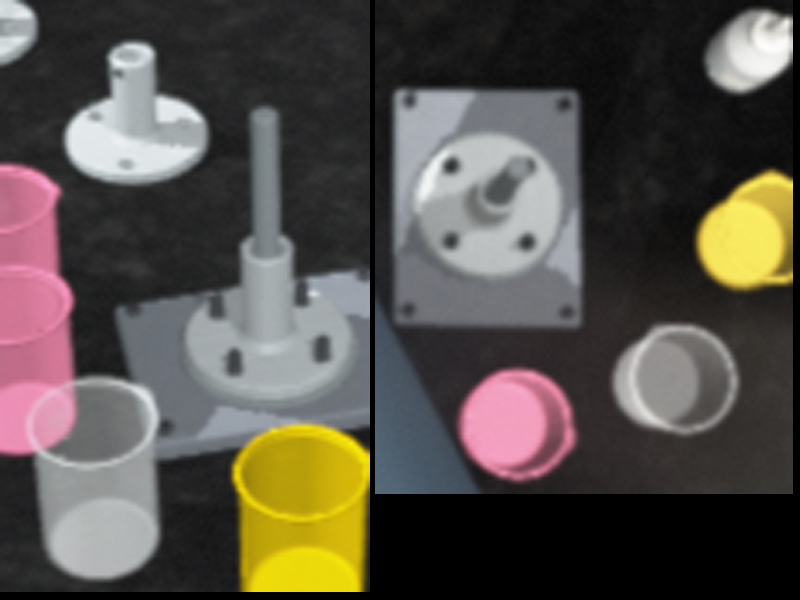

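The rod stands upright in the socket: its end is at side crop (264,117) against an expected (265,114), and at top (517,168) against (513,172). The flange is flat over the four studs, and the beaker is upright and unmoved. I'm handing in.

```bash
python3 -c "
from plant import bot
bot.job_done(); print(bot.observe()['t'])"
```

```text
the job is handed in; nothing more can be done
the job is handed in; nothing more can be done
```

The stand is assembled and I handed the job in after about 32 s of the 61 s allowed. The hand-in gives no verdict, so this rests on my own checks.

- **Flange:** I picked the four-hole, 80 mm circle socket at top pixel (176,209). I turned it about 43°, lowered it over the studs until it seated (force rose about 8 N at the expected height), and released it. The pictures afterwards show it flat with all four studs through.
- **Rod:** I pushed it upright inside its beaker, gripped it and lowered it into the socket until it met the bottom. The upward force rose to 16 N and the rod's upper end was at about z = 0.200 m. After release it stood almost vertical: its end was within 1 px of the expected position in the side view and 2 px in the top view.
- **Left alone:** The rod's beaker is upright and where it was. I did not touch the other two sockets or the bottles, but my last pictures cover only the area around the stand, so I did not re-measure them.

**Disagreement:** the two cameras differed by about 4–5 mm in y, more than the stated 2 mm calibration. I compared positions within one camera, and used the average of both views together with the TCP reading at seating. In the grip the rod leaned about 2°; the bore allowed for this.

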